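# Swap the sample racks at the analyser

### The job

Swap the racks at the analyser's sampler: stand the white finished rack from the outlet lane in the green return tray, and set the red urgent rack down on the loading apron in front of the infeed lane and push it along the lane, past the orange one-way pawl, until the pawl clicks out behind it; then draw it back lightly against the pawl to make sure it is caught, and let go. When both racks are in their places, press the green start button. Set the racks down rather than dropping them, keep them upright, and leave the blue rack and the amber bottle where they stand.

Things in the scene. Friction and masses are not known exactly. Their poses are not given: they have to be found in the camera images.
- sampler: White bench-top analyser with its rack sampler, fixed. x = feed direction (towards the analyser), y to its left, z up; origin on the bench, x = 0 at the pawl tip. Flat deck 30 mm high, x -290 to +145 mm, y -155 to +105 mm. Infeed lane on y = -50 mm, outlet lane on y = +50 mm. The shroud over the ports (x +145 to +205 mm) is 136 mm high, the cabinet behind it (y -185 to +165 mm) 300 mm.
- apron (a point): Point on the deck's surface in the middle of the open loading apron (sampler -205, -50, 30 mm). A rack centred here along the lane has its nose 10 mm short of the lane's flared mouth, which narrows from about 50 mm wide at x = -120 mm to 30 mm at x = -70 mm; guides 18 mm high.
- lane_end (a point): Point on the deck under the centre of a rack pushed fully home against the end stop (sampler +85, -50, 30 mm). The lane is 30 mm wide between 18 mm high guides up to the port (face at x = +145 mm, 50 mm wide, 92 mm high inside); the end stop in it is at x = +160 mm, so the rack's nose enters 15 mm at most.
- pawl (a joint): Orange sprung pawl, a 45 mm arm, 3 to 18 mm above the deck, on an upright pivot (sampler x -42 mm) in the infeed lane's inner guide. 0 rad = sprung out into the lane, about 0.25 = pushed flush by a rack passing in +x (1 to 3 N extra push). It snaps back to 0 behind the rack's tail when the rack's centre passes about x = +75 mm; drawn back, the rack stops against its tip.
- pawl_tip (a point): Tip of the pawl, on its lane side; at rest 40 mm above the bench and about 10 mm inside the lane.
- red_rack_mid (a point): Centre, half-way up its 60 mm body, of the red urgent rack, loose on the bench: 150 mm long (x), 26 mm wide (y), flat-bottomed, about 0.24 kg, both ends alike. Seven purple-capped tubes fixed in it stand 24 mm above the body; they are 16 mm wide, so fingers can take the body's flat sides from above, either side of them.
- white_rack_mid (a point): Same point of the white finished rack (same sizes, purple and yellow caps, loose). It stands in the outlet lane, along it; that lane is 32 mm wide between guides 18 mm high.
- tray: Green open return tray fixed on the bench, 210 (x) by 130 (y) by 26 mm high, inside 200 by 120 mm, floor 5 mm thick; origin at the centre of its underside.
- start (a joint): Green start button, sprung, pressed straight down: 0 = up, 0.006 m = fully down, which takes 5 N; it counts as pressed beyond 0.004.
- start_top (a point): Centre of the start button's top face; the button is 26 mm across, in a round housing 42 mm across on the deck outside the infeed lane.
- blue_rack_mid (a point): Same point of the blue rack (same sizes, yellow caps, loose), waiting on the bench beside the red one; to be left alone.
- bottle: Amber bottle, loose, 52 mm across and 110 mm high, origin at its foot; to be left alone.
Things that resemble listed ones, but are neither listed nor needed, are in the scene too. Several things look just like the part that bears red_rack_mid: the one meant starts farthest to the robot's right.

How it is judged:
By the outcome, as a careful person would: the job done as asked, in the order asked, and still so for the second after the job is handed in, with the robot touching nothing.
It also fails if it takes over 72 s, if anything falls off the work surface, if the arm or the gripper's body presses on something with over 40 N, if the wrist force passes 120 N, or if a joint passes its speed limit or range.

### The arm

A 6-joint arm with a two-finger parallel gripper is mounted at the origin on the work surface. World frame = base frame: x ahead of the robot, y to its left, z up, the work surface at z = 0. Lengths are in m, angles in rad, forces in N, time in s.
With the tool pointing down it reaches from about 0.275 to 0.75 m from the base axis. Payload 10.2 kg.
Tool frame: the origin (TCP) lies midway between the tips of the shut fingers; the grasp point (between the pads) lies 19 mm behind it (env.hold_point_z is the distance from the TCP to the grasp point, in m); x points along the fingers, z is the direction in which the jaws open and shut, and the axes are right-handed (so a half turn about x gives the same grasp; the last joint's range is limited). The gripper opens to 85 mm and grips with 20 to 120 N. Pads are 22 mm wide; open, the fingers measure 114 mm over their backs; the gripper's body (76 mm by 85 mm) begins 54 mm behind the grasp point. The pads swing forward as they close: fully open they stand 13 mm farther back than shut.
Start: joints at [1.055, 0.313, 1.498, -0, 1.331, -0.223], TCP at [0.152, 0.503, 0.231] pointing down, gripper open.
Joint ranges: [-2.94, 2.94], [-0.97, 2.17], [0.19, 2.56], [-1.23, 4.37], [0.02, 3.11], [-2.88, 2.88]. Speed limits (rad/s): [2.39, 2.39, 3.01, 3.14, 3.14, 3.14].

### API

Orientations are given as a unit quaternion [x, y, z, w].
In Python, from bench import env, kinematics, monitor, eyes, job gives the robot as it stands. The module is installed in compiled form; this text tells all that it offers. Calls block until the motion is done:
- env.reach(position, orientation): joint-space move of the TCP to a pose.
- env.movel(position, velocity=0.15, frame=None, guard=None): straight line of the TCP; frame=None keeps the orientation; velocity is the mean speed in m/s. With guard (N) it stops when the force on the tool has changed by that much, and returns True; else False.
- env.set_joints(angles): joint-space move.
- env.release() and env.close_gripper(effort=None): open the fingers fully, or close them until they stop; effort is the grip in N (None keeps the last).
- env.hold(seconds).
- kinematics.ik(position, orientation): joint angles nearest the present ones, or None.
- monitor.sense(): the state.
- eyes.grab_frame(name): name is "scene" or "top" or "wrist"; returns a dict with "frame" (384x512x3 uint8, red, green, blue), "mtx" (3x3 intrinsics, pixels), "k1" (the pictures are not rectified: a ray, as slopes to the right and down, at radius r is drawn at 1 + k1 r^2 times it, then the intrinsics apply), "view" (4x4, takes a point from world to camera coordinates). Camera axes: x right, y down, z forward; pixel columns grow to the right and rows downward; lengths in m; the calibration is good to about 2 mm. A picture is of the moment at which its call begins. There is no depth.
A pose or a line that the arm cannot do raises env.MotionError and nothing moves.
- job.hand_in(): hands the job in, once; it reports no verdict.
The state is a dict: "clock": time; "joints": joint angles; "qvel": joint speeds; "joint_efforts": joint torques, N m; "position": TCP position; "ee_rot": TCP orientation; "contact_force": force on the tool from outside, world axes, zero at the start; "ft_torque": the same for the moment, N m; "finger_gap": opening from 0.0 (shut) to 1.0 (fully open).
Only numpy, scipy, OpenCV 4.12 (cv2) and the standard library are available. Lean on these libraries where they do the work, as an engineer would, in place of code of your own. Each camera call takes 0.05 s, during which the arm holds its last target. There are 200 camera calls.

## Working session

There is one attempt and no reset: what is moved stays moved. The work goes in short steps, each a Python script; the robot and the scene stay as the last script left them, time stands still between calls to the robot, and variables do not carry over. Pictures are saved under pics/ and viewed, about 8 in all and at most 12, crops included, and the job is handed in when it is done.

```bash
mkdir -p pics; cat > h.py <<'E'
import numpy as np, cv2
from bench import env, kinematics, monitor, eyes, job
def snap(cam,name):
    f=eyes.grab_frame(cam); cv2.imwrite(f'pics/{name}.png',f['frame'][:,:,::-1]); np.savez(f'pics/{name}.npz',**{k:np.array(v) for k,v in f.items()}); return f
def load(name): return dict(np.load(f'pics/{name}.npz'))
def ray(f,uv):
    K=f['mtx'];k=float(f['k1']);V=f['view']
    d=np.array([(uv[0]-K[0,2])/K[0,0],(uv[1]-K[1,2])/K[1,1]]);s=d.copy()
    for _ in range(20): s=d/(1+k*(s@s))
    R=V[:3,:3];return -R.T@V[:3,3], R.T@np.array([s[0],s[1],1])
def onz(f,uv,z):
    o,d=ray(f,uv);return o+d*(z-o[2])/d[2]
def proj(f,P):
    P=np.atleast_2d(P);c=P@f['view'][:3,:3].T+f['view'][:3,3];s=c[:,:2]/c[:,2:]
    s=s*(1+float(f['k1'])*(s**2).sum(1,keepdims=True));K=f['mtx']
    return s*[K[0,0],K[1,1]]+[K[0,2],K[1,2]]
E
python3 - <<'E'
from h import *
a=snap('scene','s0');b=snap('top','t0')
for f in(a,b):print(f['mtx'].round(1).tolist(),f['k1'],(-f['view'][:3,:3].T@f['view'][:3,3]).round(3),f['view'][2,:3].round(2))
cv2.imwrite('pics/t0b.png',cv2.resize(b['frame'][:,:,::-1],(800,600)))
cv2.imwrite('pics/s0b.png',cv2.resize(a['frame'][:,:,::-1],(800,600)))
E
```

```text
[[410.4, 0.0, 255.5], [0.0, 410.4, 196.3], [0.0, 0.0, 1.0]] -0.132734254419456 [1.342 0.026 0.683] [-0.78 -0.05 -0.62]
[[457.3, 0.0, 256.5], [0.0, 457.3, 198.3], [0.0, 0.0, 1.0]] 0.03842389980191704 [ 0.462 -0.019  1.157] [ 0.08  0.   -1.  ]
```

View pics/t0b.png

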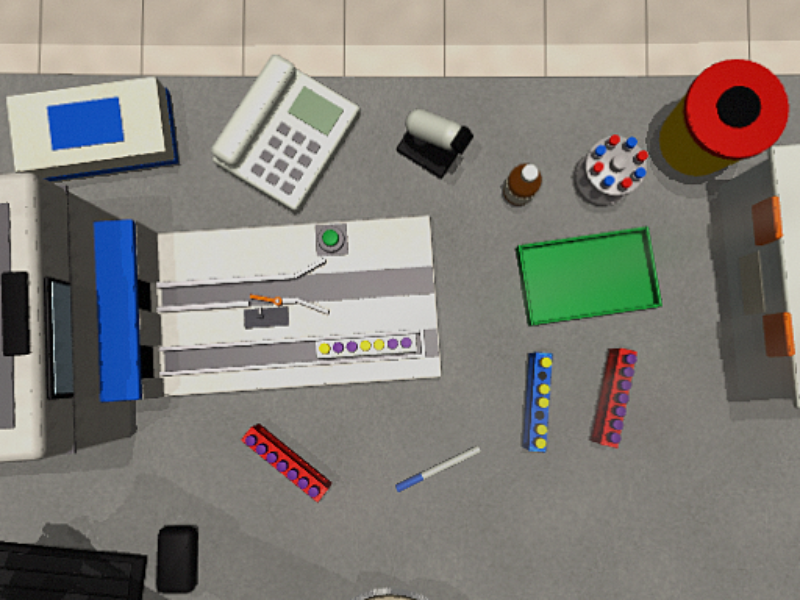

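View pics/s0b.png

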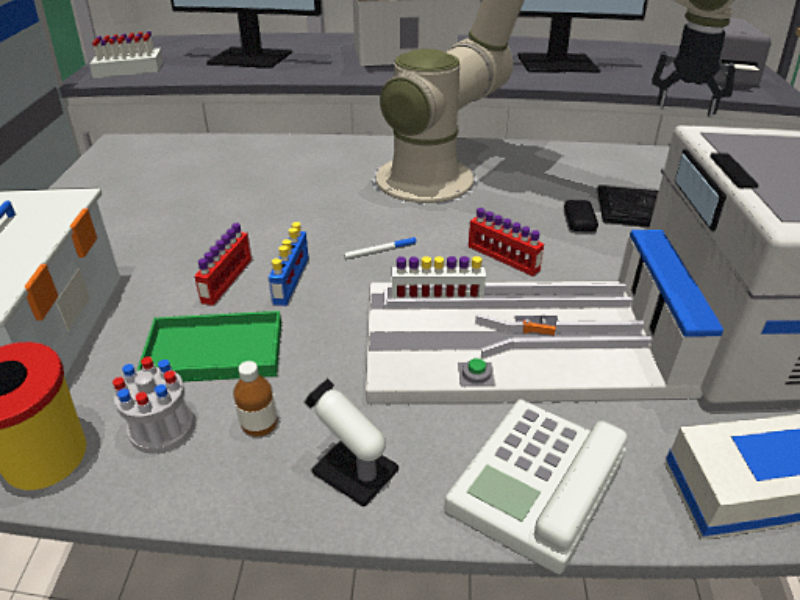

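The top view shows two red racks, at (615,397) and (286,462). Robot right is −y, which is image right, so the one meant is (615,397), beside the blue rack at (540,400). The white rack is at (367,345), the tray at (589,276), the button at (331,238) and the pawl at (265,299). I'll measure these and check them in an enlarged crop.

```bash
cat >> h.py <<'E'
def big(f,U,z): # U in 800x600 coords
    return onz(f,(np.array(U)+.5)/1.5625-.5,z)
E
python3 - <<'E'
from h import *
from scipy.optimize import least_squares
f=load('t0')
print('cnr',big(f,(432,216),.03).round(4),big(f,(440,377),.03).round(4))
print('btn',big(f,(331,238),.05).round(4))
for n,p,q in(('red',(629,355),(613,439)),('white',(324,348),(406,342)),('blue',(546,362),(540,443))):
    a,b=big(f,p,.084+(.03 if n=='white' else 0)),big(f,q,.084+(.03 if n=='white' else 0));print(n,((a+b)/2).round(4),np.linalg.norm(a-b).round(4),np.degrees(np.arctan2(*(a-b)[1::-1])).round(1))
t=[big(f,u,.026) for u in((517,247),(647,228),(662,305),(530,325))]
print('tray',np.mean(t,0).round(4),np.linalg.norm(t[0]-t[1]),np.linalg.norm(t[1]-t[2]),np.degrees(np.arctan2(*(t[0]-t[1])[1::-1])),np.degrees(np.arctan2(*(t[3]-t[2])[1::-1])))
print('bottle',big(f,(530,172),.11),'gap')
fr=f['frame'][:,:,::-1]
A=cv2.resize(fr[130:260,85:295],None,fx=3.8,fy=3.8,interpolation=cv2.INTER_CUBIC)[:,:798]
B=cv2.resize(fr[140:300,320:440],None,fx=3.8,fy=3.8,interpolation=cv2.INTER_CUBIC)
cv2.imwrite('pics/c1.png',A);cv2.imwrite('pics/c2.png',B)
E
```

```text
cnr [ 0.7063 -0.0663  0.03  ] [ 0.4499 -0.0782  0.03  ]
btn [0.6668 0.0929 0.05  ]
red [ 0.4219 -0.3439  0.084 ] 0.1268 -12.3
white [0.4971 0.0354 0.114 ] 0.1199 94.2
blue [ 0.4134 -0.2284  0.084 ] 0.12 -5.2
tray [ 0.6101 -0.3154  0.026 ] 0.20913952207259176 0.12492299153942585 98.36257557535775 98.72948262823287
bottle [ 0.75526424 -0.20901722  0.11      ] gap
```

View pics/c1.png

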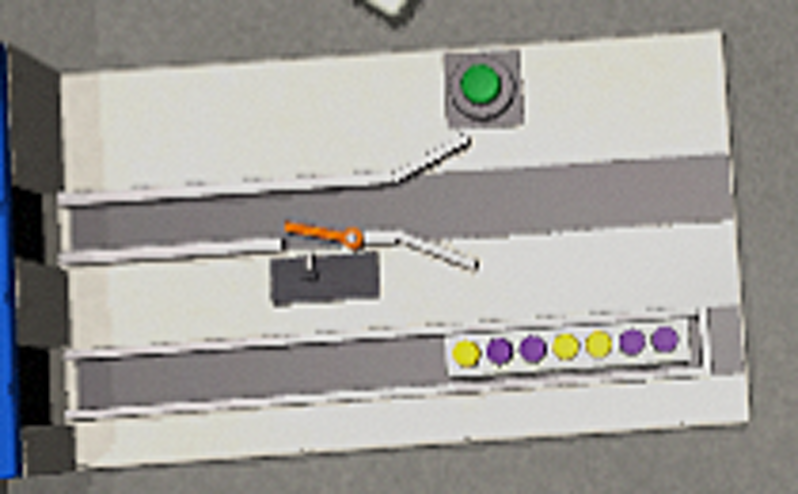

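View pics/c2.png

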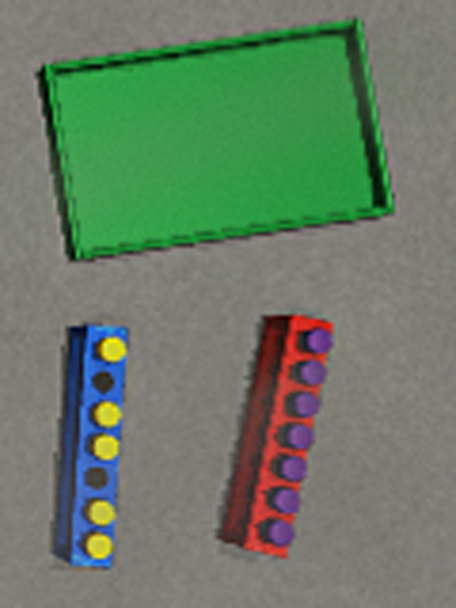

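The crop confirms the rack with seven purple caps right of the blue one, the lowest-y red rack; the other is on the far side of the pen. It also gives better edges: deck corners (722,31) and (748,423), flare ends (468,142) and (476,266), pawl pivot (352,238). I'll fit the sampler pose to these.

```bash
cat > fit.py <<'E'
from h import *
from scipy.optimize import least_squares
f=load('t0')
c1=lambda U:np.array([85,130])+(np.array(U)+.5)/3.8-.5
c2=lambda U:np.array([320,140])+(np.array(U)+.5)/3.8-.5
obj=[(-290,-155,30),(-290,105,30),(145,-155,30),(145,105,30),(-120,-75,48),(-120,-25,48)]
pix=[c1(u) for u in((722,31),(748,423),(60,72),(78,470),(468,142),(476,266))]
W=lambda p,P:np.c_[(np.atleast_2d(P)[:,:2]/1e3)@np.array([[np.cos(p[2]),np.sin(p[2])],[-np.sin(p[2]),np.cos(p[2])]])+p[:2],np.atleast_2d(P)[:,2]/1e3]
r=least_squares(lambda p:(proj(f,W(p,obj))-pix).ravel(),[.6,.2,1.6],loss='soft_l1')
S=r.x
def toS(P):
    d=np.array(P[:2])-S[:2];c,s=np.cos(S[2]),np.sin(S[2]);return np.array([c*d[0]+s*d[1],-s*d[0]+c*d[1]])*1e3
if __name__=='__main__':
    print(S,np.degrees(S[2]),'\n',(proj(f,W(S,obj))-pix).round(2))
    print('pivot',toS(onz(f,c1((352,238)),.048)),'tip',toS(onz(f,c1((287,226)),.045)),'btn',toS(onz(f,c1((481,84)),.05)),onz(f,c1((481,84)),.05))
    a,b=onz(f,c1((465,353)),.114),onz(f,c1((664,339)),.114);print('white',(a+b)/2,toS((a+b)/2),np.linalg.norm(a-b))
    a,b=onz(f,c2((319,341)),.084),onz(f,c2((279,531)),.084);print('red',(a+b)/2,np.linalg.norm(a-b),np.degrees(np.arctan2(*(a-b)[1::-1])))
    # body top corners red
    t=[onz(f,c2(u),.06) for u in((294,317),(332,323),(287,556),(247,548))];print('redtop',np.mean(t,0),[np.linalg.norm(t[i]-t[i-1]).round(4) for i in range(4)])
    t=[onz(f,c2(u),.026) for u in((43,68),(358,21),(393,212),(73,260))]
    print('tray',np.mean(t,0),[np.linalg.norm(t[i]-t[i-1]).round(4) for i in range(4)],np.degrees(np.arctan2(*(t[0]-t[1])[1::-1])),np.degrees(np.arctan2(*(t[3]-t[2])[1::-1])))
    s=monitor.sense();print(s['ee_rot'],s['clock'],s['contact_force'])
E
python3 fit.py
```

```text
[0.53426771 0.21607113 1.6387638 ] 93.89424954241447 
 [[ 0.25 -0.65]
 [ 0.83  0.44]
 [-0.07 -0.1 ]
 [-0.66  0.21]
 [ 0.28  5.35]
 [-0.62 -6.97]]
pivot [-42.37126223 -31.18630258] tip [ -0.69427818 -42.02544675] btn [-130.84025363 -124.9748065 ] [0.66784    0.09402066 0.05      ]
white [0.49699597 0.0358972  0.114     ] [-177.22661009   49.42222813] 0.11960916853147374
red [ 0.42081589 -0.34627883  0.084     ] 0.11839513078956174 -13.360065758562989
redtop [ 0.42002002 -0.34801448  0.06      ] [np.float64(0.147), np.float64(0.0238), np.float64(0.1478), np.float64(0.025)]
tray [ 0.61030559 -0.3151117   0.026     ] [np.float64(0.1276), np.float64(0.2085), np.float64(0.1272), np.float64(0.2099)] 98.53494285033689 98.64461516335217
[-0.4218757   0.56793248  0.4215583   0.56724085] 0.1 [-0.38864156 -0.59777307 -0.54585086]
```

```bash
cat >> h.py <<'E'
from scipy.spatial.transform import Rotation as Ro
def down(th): # quaternion, tool down, jaws along world angle th; picks nearer of the two to joint-6 centre via ik
    z=np.array([np.cos(th),np.sin(th),0]);x=np.array([0,0,-1.]);return Ro.from_matrix(np.c_[x,np.cross(z,x),z]).as_quat()
def best(pos,th):
    c=[]
    for t in(th,th+np.pi):
        q=kinematics.ik(pos,down(t))
        if q is not None:c.append((np.abs(np.array(q)-monitor.sense()['joints']).max(),t,np.round(q,2)))
    return min(c,key=lambda c:c[0])
def st(m=''):
    s=monitor.sense();print(m,round(s['clock'],2),np.round(s['position'],4),'F',np.round(s['contact_force'],1),'gap',round(s['finger_gap'],3));return s
E
python3 - <<'E'
from fit import *
env.movel([.30,.15,.26],velocity=.3);st()
w=W(S,[(-177,49.4,0)])[0]
d,t,q=best([w[0],w[1],.2],S[2]+np.pi/2);print(d,t,q)
env.reach([w[0],w[1],.2],down(t));st()
f=snap('wrist','w1')
# overlay expected: rack top outline, lane
P=[(-177+a,49.4+b,90) for a,b in((-75,-13),(75,-13),(75,13),(-75,13))]
im=f['frame'][:,:,::-1].copy()
cv2.polylines(im,[proj(f,W(S,P)).astype(np.int32)],True,(0,255,0),1)
cv2.imwrite('pics/w1o.png',im)
E
```

```text
1.52 [0.2996 0.1505 0.2599] F [0.  1.1 0.6] gap 0.996
0.9367551552401263 6.351152783589002 [-0.16  0.28  1.62 -0.    1.24 -0.23]
 2.46 [0.4965 0.0372 0.2003] F [0.  0.5 0.2] gap 0.997
```

View pics/w1o.png

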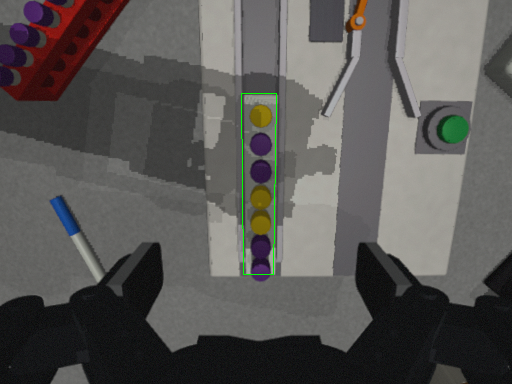

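The overlay sits on the white rack (rows 94–275, columns 243–276), so the camera and arm agree. I'll grasp it and move it to the tray.

```bash
python3 - <<'E'
from fit import *
w=W(S,[(-177,49.4,0)])[0]
env.movel([w[0],w[1],.054],velocity=.12,guard=12);st('down')
env.close_gripper(50);st('closed')
env.movel([w[0],w[1],.16],velocity=.15);st('lift')
T=[.6103,-.3151];th=np.radians(98.6+90)
env.movel([.56,-.14,.18],velocity=.3)
d,t,q=best([*T,.13],th);print(d,q)
env.reach([*T,.13],down(t));st('above')
g=env.movel([*T,.040],velocity=.12,guard=10)
g2=env.movel([*T,.023],velocity=.03,guard=4);st(f'set {g} {g2}')
env.release()
p=monitor.sense()['position'];env.movel([p[0],p[1],.20],velocity=.2);st('up')
# next: red
R=[.4204,-.347];a=np.radians(-13.4)
h=np.array([R[0],R[1],.06])
for off in(-.035,.035):
    print(off,R+off*np.array([np.cos(a),np.sin(a)]),best([*(R+off*np.array([np.cos(a),np.sin(a)])),.15],a+np.pi/2),best([*W(S,[(-240,-50,0)])[0][:2],.15],S[2]+np.pi/2))
f=snap('top','t1');cv2.imwrite('pics/c3.png',cv2.resize(f['frame'][120:310,230:450,::-1],None,fx=3,fy=3))
E
```

```text
down 3.88 [0.4973 0.0361 0.0546] F [0.1 0.1 0.1] gap 1.001
closed 4.45 [0.4971 0.0361 0.0542] F [0.2 0.3 3.6] gap 0.296
lift 5.31 [0.4964 0.0362 0.1589] F [ 0.2 -0.3 -3.6] gap 0.299
0.34852742503635525 [-0.65  0.76  1.06 -0.    1.32 -0.8 ]
above 6.87 [ 0.6105 -0.3137  0.1302] F [ 0.9 -0.7 -2.4] gap 0.296
set False True 8.2 [ 0.6105 -0.3152  0.0291] F [-1.3  0.3  4.8] gap 0.296
up 9.82 [ 0.6096 -0.3145  0.1986] F [-0.   1.4  0.2] gap 1.0
-0.035 [ 0.38635284 -0.33888882] (np.float64(1.4883909164050557), np.float64(1.3369222070276563), array([-0.95,  0.37,  1.64, -0.  ,  1.13, -2.29])) (np.float64(0.5008153113369408), np.float64(6.351152783589002), array([-0.23,  0.55,  1.37, -0.  ,  1.23, -0.3 ]))
0.035 [ 0.45444716 -0.35511118] (np.float64(1.406416617568572), np.float64(1.3369222070276563), array([-0.87,  0.5 ,  1.45, -0.  ,  1.2 , -2.2 ])) (np.float64(0.5008153113369408), np.float64(6.351152783589002), array([-0.23,  0.55,  1.37, -0.  ,  1.23, -0.3 ]))
```

View pics/c3.png

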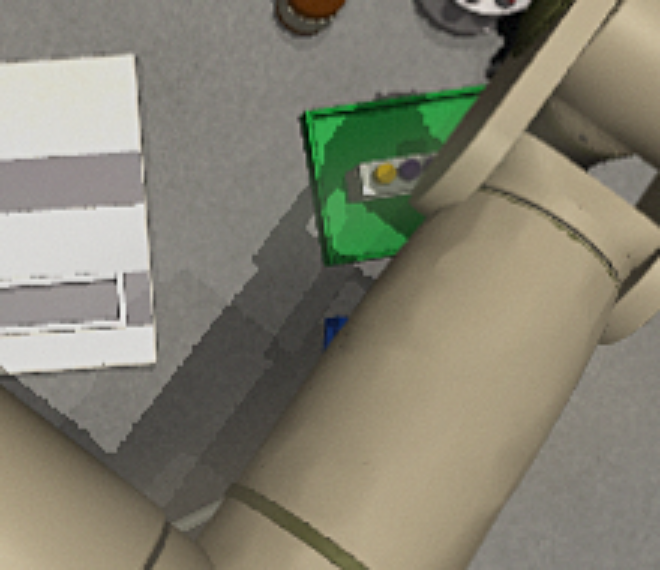

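The white rack stands in the tray at crop pixel (390,175), and the force and height agree with that. Next is the red rack, gripped 35 mm towards what will be its tail.

```bash
python3 - <<'E'
from fit import *
a=np.radians(-13.4);G=np.array([.4204,-.347])+.035*np.array([np.cos(a),np.sin(a)])
t=1.3369
env.movel([.50,-.32,.2],velocity=.3)
env.reach([*G,.15],down(t));st('above')
g=env.movel([*G,.024],velocity=.12,guard=12);st(f'down {g}')
env.close_gripper(60);st('closed')
env.movel([*G,.17],velocity=.15);st('lift')
A=W(S,[(-240,-50,0)])[0][:2]
env.reach([A[0],A[1],.17],down(6.35115));st('above apron')
f=snap('wrist','w2');im=f['frame'][:,:,::-1].copy()
P=[(-205+x,-50+y,30+170-24+60-30) for x,y in((-75,-13),(75,-13),(75,13),(-75,13))]
cv2.polylines(im,[proj(f,W(S,P)).astype(np.int32)],True,(0,255,0),1)
for l in ([(-120,-50,30),(140,-50,30)],): cv2.polylines(im,[proj(f,W(S,l)).astype(np.int32)],False,(255,0,255),1)
cv2.imwrite('pics/w2o.png',im)
E
```

```text
above 11.57 [ 0.455  -0.355   0.1499] F [ 0.1  0.1 -0.4] gap 0.999
down False 12.77 [ 0.4548 -0.3554  0.0247] F [-0.2  0.3  0.1] gap 0.998
closed 13.34 [ 0.4546 -0.3553  0.0243] F [ 0.  -0.2  2.6] gap 0.298
lift 14.47 [ 0.4541 -0.3547  0.169 ] F [ 0.6 -0.3 -3.1] gap 0.296
above apron 16.13 [ 0.6004 -0.0206  0.1698] F [-0.4  0.6 -1.9] gap 0.296
```

View pics/w2o.png

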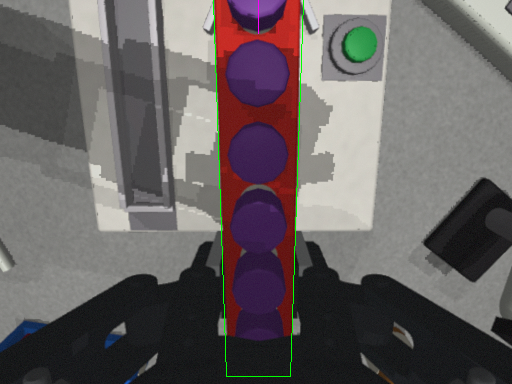

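```bash
python3 - <<'E'
from fit import *
f=load('w2')
for i in range(7): print(i,proj(f,W(S,[(-205-59.2+19.73*i,-50,230)])).round(0)[0])
print('ends',proj(f,W(S,[(-280,-50,206),(-130,-50,206)])).round(0))
for v in(72,153): print(toS(onz(f,(258,v),.23)))
E
```

```text
0 [258. 397.]
1 [258. 347.]
2 [258. 289.]
3 [258. 224.]
4 [258. 151.]
5 [258.  67.]
6 [258. -25.]
ends [[258. 376.]
 [258. -54.]]
[-166.59982588  -49.94752032]
[-185.90835161  -49.94682369]
```

Cap positions agree to within about 2 mm and the lane line passes through the rack's centre at column 258. I'll set it down, regrip and start the push.

```bash
python3 - <<'E'
from fit import *
L=lambda x,z:[*W(S,[(x,-50,0)])[0][:2],z]
env.movel(L(-240,.066),velocity=.12,guard=10);st('near')
g=env.movel(L(-240,.050),velocity=.02,guard=4);st(f'touch {g}')
env.release();env.hold(.2);st('open')
env.movel(L(-240,.055),velocity=.05)
env.close_gripper(25);s=st('regrip');print(toS(s['position']))
f=snap('wrist','w3')
z=s['position'][2]
for x in(-200,-160,-130,-100):
    g=env.movel(L(x,.055),velocity=.06,guard=12);s=st(f'{x} {g}');print(toS(s['position']))
    if g:break
snap('wrist','w4');snap('scene','s4')
a=cv2.imread('pics/w4.png');f=load('s4')['frame'][:,:,::-1][150:270,200:440]
cv2.imwrite('pics/w4o.png',np.vstack([cv2.resize(a,(400,300)),cv2.resize(f,(400,200))]))
E
```

```text
near 17.2 [ 0.6009 -0.0201  0.0668] F [ 0.3 -0.3 -1.5] gap 0.298
touch True 17.8 [ 0.6004 -0.02    0.0543] F [-0.2 -1.3  4.7] gap 0.296
open 18.62 [ 0.5999 -0.0199  0.0535] F [0.4 0.  0.3] gap 0.998
regrip 19.43 [ 0.6005 -0.02    0.0551] F [-0.   0.3  1. ] gap 0.3
[-240.03093084  -50.02348953]
-200 False 20.3 [0.5977 0.0203 0.0551] F [-0.   2.   3.3] gap 0.298
[-199.64314133  -50.03024575]
-160 False 21.12 [0.595  0.0603 0.0551] F [-0.6  2.7  2.8] gap 0.297
[-159.49047132  -50.00712049]
-130 False 21.77 [0.5936 0.0908 0.0551] F [ 5.1  1.7 -0.3] gap 0.298
[-129.02727741  -50.69806104]
-100 False 22.42 [0.591  0.1205 0.0551] F [2.9 4.1 1.6] gap 0.304
[-99.22983934 -50.05892862]
```

View pics/w4o.png

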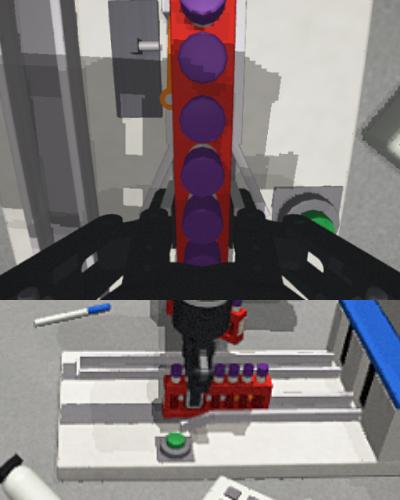

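The rack is in the lane and the nose is past the pawl tip. The forces are small (≤5 N), so I'll continue.

```bash
python3 - <<'E'
from fit import *
L=lambda x,z:[*W(S,[(x,-50.5,0)])[0][:2],z]
for x in(-50,0,30,38,42,45,47):
    g=env.movel(L(x,.055),velocity=.05 if x<35 else .03,guard=10);s=st(f'{x} {g}');print(toS(s['position']))
    if g:break
snap('top','t5');snap('scene','s5');snap('wrist','w5')
f=load('t5')['frame'][:,:,::-1][150:230,85:245];g=load('s5')['frame'][:,:,::-1][170:260,230:450]
cv2.imwrite('pics/p5.png',np.vstack([cv2.resize(f,(600,300)),cv2.resize(g,(600,245))]))
E
```

```text
-50 False 23.67 [0.588 0.17  0.055] F [2.8 1.7 3.5] gap 0.303
[-49.57046186 -50.47202112]
0 False 24.82 [0.5847 0.2196 0.055 ] F [ 2.7 -1.2  4.2] gap 0.299
[ 4.94938865e-02 -5.05587268e+01]
30 False 25.57 [0.5826 0.2498 0.0551] F [3.1 1.6 3. ] gap 0.306
[ 30.36729728 -50.48163801]
38 False 25.98 [0.5822 0.2573 0.0551] F [ 3.7 -1.9  4.9] gap 0.303
[ 37.91930894 -50.5754451 ]
42 False 26.27 [0.5819 0.2613 0.0551] F [ 3.8 -1.6  4.9] gap 0.3
[ 41.91601094 -50.56574666]
45 False 26.52 [0.5814 0.2644 0.0551] F [ 1.7 -2.1  5.2] gap 0.3
[ 44.99895482 -50.31007593]
47 False 26.77 [0.5811 0.2663 0.055 ] F [ 0.7 -2.5  6.3] gap 0.301
[ 46.90975313 -50.14982464]
```

View pics/p5.png

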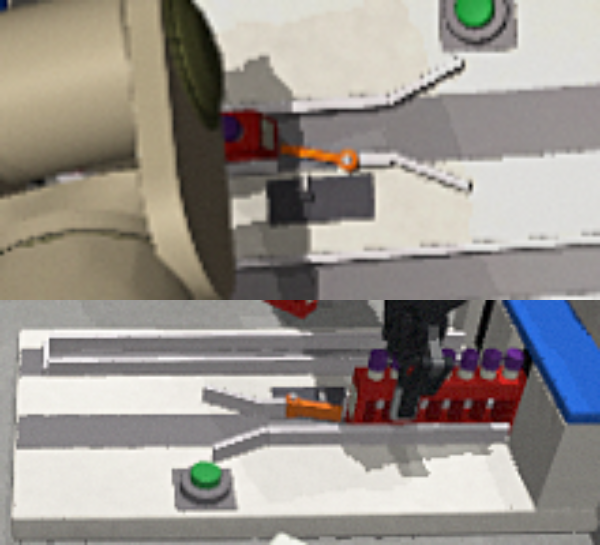

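The pawl shows sprung out behind the red rack's tail at top-crop (285–345,155), and its lateral force has dropped from 3.8 to 0.7 N. Now the light draw-back.

```bash
python3 - <<'E'
from fit import *
L=lambda x,z:[*W(S,[(x,-50.2,0)])[0][:2],z]
for x in np.arange(45.5,32,-1.5):
    g=env.movel(L(x,.055),velocity=.02,guard=6);s=st(f'{x} {g}');print(toS(s['position'])[0].round(1))
    if g or s['contact_force'][1]>6:break
snap('top','t6');snap('scene','s6')
f=load('t6')['frame'][:,:,::-1][150:230,85:245];g=load('s6')['frame'][:,:,::-1][170:260,230:450]
cv2.imwrite('pics/p6.png',np.vstack([cv2.resize(f,(600,300)),cv2.resize(g,(600,245))]))
E
```

```text
45.5 False 27.17 [0.5808 0.2654 0.055 ] F [1.3 0.6 5.1] gap 0.301
46.1
44.0 False 27.42 [0.5807 0.2642 0.055 ] F [-0.1  3.3  5.2] gap 0.299
44.9
42.5 False 27.67 [0.5807 0.2629 0.0551] F [-0.8  2.8  5.9] gap 0.3
43.5
41.0 False 27.92 [0.5808 0.2617 0.0551] F [-0.2  4.4  5.4] gap 0.301
42.4
39.5 False 28.17 [0.5808 0.2614 0.0552] F [-0.3  9.9  5.6] gap 0.3
42.0
```

View pics/p6.png

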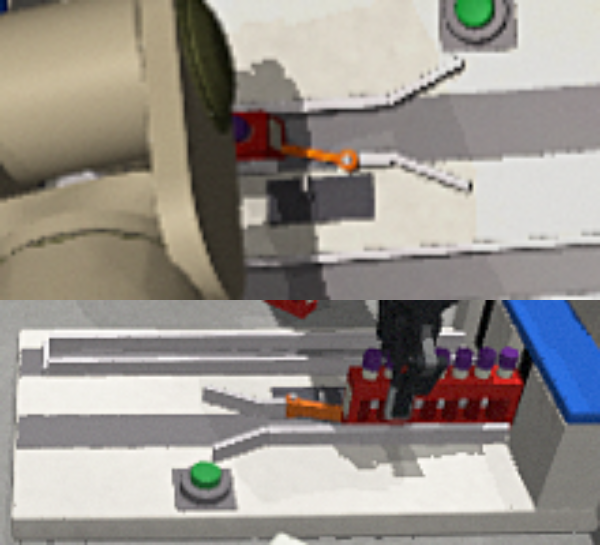

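The draw-back stalled at grip x = 42.0 mm while the force rose to 9.9 N, and the rack sits against the pawl tip: it is caught. I'll relieve the load, let go and press the button.

```bash
python3 - <<'E'
from fit import *
p=np.array(monitor.sense()['position'])
env.movel(p+[0,.0004,0],velocity=.01);st('relieved')
env.release();env.hold(.2);st('open')
p=np.array(monitor.sense()['position'])
env.movel([p[0],p[1],.2],velocity=.15);st('up')
# triangulate button from t0 and w2
o1,d1=ray(f,c1((481,84)));o2,d2=ray(load('w2'),(360,44))
k=np.linalg.lstsq(np.c_[d1,-d2],o2-o1,rcond=None)[0];A=o1+k[0]*d1;C=o2+k[1]*d2;print('btn',A,C)
env.close_gripper(40)
B=[.6678,.0940]
env.movel([*B,.12],velocity=.25)
fw=snap('wrist','w7');st('above')
g=env.movel([*B,.035],velocity=.03,guard=3);s=st(f'touch {g}')
z=s['position'][2]
if g and z>.038:
    g=env.movel([*B,z-.008],velocity=.015,guard=12);st(f'press {g}');env.hold(.3);st()
snap('scene','s7')
env.movel([*B,.13],velocity=.15)
st('up')
E
```

```text
relieved 28.72 [0.5805 0.262  0.0551] F [0.7 2.  4.6] gap 0.298
open 29.52 [0.5808 0.2618 0.0552] F [ 0.  -0.  -0.4] gap 1.003
up 30.64 [0.5804 0.2617 0.199 ] F [0.7 0.  0.2] gap 1.002
btn [0.66655683 0.09331331 0.05689899] [0.6667235  0.09312739 0.05691093]
above 32.43 [0.6676 0.0955 0.1209] F [0.4 0.3 0.5] gap -0.0
touch True 34.53 [0.6678 0.094  0.0477] F [0.8 0.1 3.5] gap -0.001
press True 34.86 [0.6679 0.094  0.0461] F [-1.9  0.2  6.2] gap -0.002
 35.16 [0.6679 0.094  0.0461] F [-2.3  0.4  6.1] gap 0.003
up 35.92 [0.6672 0.094  0.1286] F [ 0.4  0.1 -0.5] gap 0.002
```

Next, retract and check everything in one composite.

```bash
python3 - <<'E'
from fit import *
env.movel([.62,.06,.22],velocity=.25)
env.movel([.31,.10,.26],velocity=.3);st()
t=snap('top','t8')['frame'][:,:,::-1];s=snap('scene','s8')['frame'][:,:,::-1]
s7=load('s7')['frame'][:,:,::-1]
cr=lambda i:cv2.resize(i[195:265,270:360],(360,280),interpolation=cv2.INTER_CUBIC)
R=np.vstack([cr(s7),cr(s)])
L1=cv2.resize(t[110:310,80:450],(438,237));L2=cv2.resize(s[130:290,80:450],(438,189))
L=np.vstack([L1,L2]);L=np.vstack([L,np.zeros((560-len(L),438,3),np.uint8)])
cv2.imwrite('pics/fin.png',np.hstack([L,R]))
E
```

```text
37.7 [0.3107 0.0999 0.2595] F [ 1.4 -0.   0.9] gap 0.002
```

View pics/fin.png

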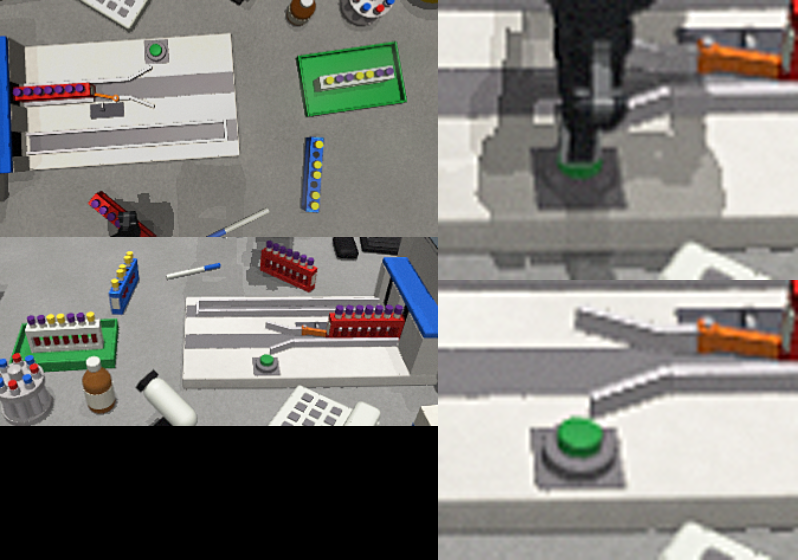

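```bash
python3 -c "
from h import *
job.hand_in();st('done')"
```

```text
the job is handed in; nothing more can be done
the job is handed in; nothing more can be done
```

The rack swap is done and the job is handed in, with the arm clear at 37.7 s on its clock. The one thing not seen directly is whether the start button went down far enough.

- **White rack:** it stands upright in the green tray, set down on a light force stop. The last pictures show it there.
- **Red rack:** I took the rack farthest to the robot's right and set it down on the apron. I let go, regripped it and pushed it along the lane to about x = +82 mm. The pawl then showed sprung out behind its tail, and its side force fell from 3.8 to 0.7 N. Drawn back, the rack stopped after about 5 mm and the force rose to 9.9 N, somewhat firm for "lightly". It was still caught in the last pictures.
- **Start button:** I pressed it after both racks were placed, and 6.1 N was held with the fingertips at z = 46 mm. That is above the 5 N for full travel, but I had no direct reading of the button.
- **Button height:** my camera estimate of the button's top was 57 mm. That disagrees with the roughly 52 mm the press implies. Either height means it went down more than 4 mm.
- **Left alone:** the last pictures show the blue rack and the amber bottle standing upright where they were, though I did not measure them again.

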